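Pack the shaker plate and hold it down flush

ROBOT

A 6-joint arm with a two-finger parallel gripper is mounted at the origin on the work surface. World frame = base frame: x ahead of the robot, y to its left, z up, the work surface at z = 0. Lengths are in m, angles in rad, forces in N, time in s.
With the tool pointing down it reaches from about 0.275 to 0.975 m from the base axis. Payload 8.4 kg.
Tool frame: the origin (TCP) lies midway between the tips of the shut fingers; the grasp point (between the pads) lies 19 mm behind it; z points along the fingers, y is the line along which they close (so a half turn about z gives the same grasp; the last joint's range is limited). The gripper opens to 92 mm and grips with 3 to 60 N. Pads are 20 mm wide; open, the fingers measure 128 mm over their backs; the gripper's body (75 mm by 189 mm) begins 69 mm behind the grasp point.
Start: joints at [1.291, 0.353, 1.633, -0, 1.155, -0.002], TCP at [0.171, 0.601, 0.215] pointing down, gripper open.
Joint ranges: [-2.63, 2.63], [-0.92, 2.1], [0.06, 2.66], [-1.3, 4.44], [0, 2.69], [-3.02, 3.02]. Speed limits (rad/s): [2.22, 2.22, 2.79, 3.14, 3.14, 3.14].

INTERFACE

Orientations are given as a unit quaternion [w, x, y, z].
In Python, from workcell import r, snapshot, camera_params, ticket gives the robot as it stands. Calls block until the motion is done:
- r.move_to(position, orientation): joint-space move of the TCP to a pose.
- r.line_to(position, frame=None, vel=0.15): straight line of the TCP; frame=None keeps the orientation; vel is the mean speed in m/s.
- r.set_joints(angles): joint-space move.
- r.release() and r.close(): open the fingers fully, or close them until they stop; the grip force is fixed at half the most.
- r.wait(seconds).
- r.solve_ik(position, orientation): joint angles nearest the present ones, or None.
- r.get_obs(): the state.
- snapshot(name): name is "scene" or "top" or "wrist"; returns (picture, depth): 480x640x3 uint8, red, green, blue; 480x640 float32, m along the optical axis (not along the pixel's ray), 0 where there is no reading.
- camera_params(name): a dict with "fx", "fy", "cx", "cy" (pixels), "R" (3x3) and "t" (3): a world point X has camera coordinates R X + t. Camera axes: x right, y down, z forward; pixel columns grow to the right and rows downward; lengths in m; the calibration is good to about 2 mm. A picture is of the moment at which its call begins: read the wrist's pose just before it. camera_params takes no time and is no camera call; for the wrist camera it gives the pose at the moment of the call.
A pose or a line that the arm cannot do raises r.Unreachable and nothing moves.
- ticket.hand_in(): hands the job in; it is judged then, once.
The state is a dict: "time": time; "qpos": joint angles; "dq": joint speeds; "joint_efforts": joint torques, N m; "eef_pos": TCP position; "eef_rot": TCP orientation; "wrist_force": force on the tool from outside, world axes, zero at the start; "wrist_torque": the same for the moment, N m; "gripper_width": opening from 0.0 (shut) to 1.0 (fully open); "gripper_force": force on a finger pad.
Only numpy, scipy, OpenCV 4.12 (cv2) and the standard library are available. Lean on these libraries where they do the work, as an engineer would, in place of code of your own. Each camera call takes 0.05 s, during which the arm holds its last target. There are 200 camera calls.

TASK

The black plate on the shaker's platform stands proud on its springs. Stand the white spacer upright, all the way down, in the one gap between the stop blocks and the plate that is wide enough for it, and let go of it; then press the plate down flush with the frame and finish while holding it pressed down, so that I can tighten its screws. Do not knock over the two stoppered flasks.

Things in the scene. Friction and masses are not known exactly. Their poses are not given: they have to be found in the camera images.
- spacer_center (a point): Centre (35 mm above the underside) of the loose white plastic spacer, a flat bar 14 mm thick (its x) by 36 mm wide (y) by 70 mm tall (z), about 60 g, with a small chamfer at the foot. It starts standing upright on the bench to the left of the shaker.
- shaker: Fixed grey platform shaker with aluminium pan and frame. Origin on the bench; x away from the robot at yaw 0. Pan floor 100 mm, frame top 120 mm up; frame x -150 to 135, y -260 to 150 mm. Near rail (inner face x = -130 mm) carries the stop blocks; slot closed at y = +-118 mm; plate's near edge at x = -90 mm. Rubber strip at y -128 to -240 mm, level with the frame, carries flask_a.
- plate_top (a point): Centre of the top face of the black rubber-topped plate with a 6 mm aluminium border, 200 mm (x) by 250 mm (y), in the shaker's frame; axes as the shaker's. At rest its top is 8 mm above the frame top (128 mm above the bench); flush it is 120 mm. It moves straight down on springs without tilting, wherever it is pressed.
- plate (a joint): How far the plate is pressed down: 0 at rest (8 mm proud), 0.008 m flush, where it meets a hard stop. It takes about 3 N to start and about 10 N to hold fully down; it springs back up when released.
- stop_a: Shallowest block on the near rail, aluminium, 21 mm deep (x), 66 long (y), 20 high. Origin: on the pan floor, middle of its rail-side face; x points across the gap to the plate, y along the rail, z up. The plate's edge is at x = 40 mm, so this gap is 19 mm wide (x = 21 to 40 mm), 20 mm deep below the frame top. The three blocks stand 80 mm apart, in varying order.
- stop_b: Middle-depth block on the near rail, aluminium, 30 mm deep (x), 66 long (y), 20 high. Origin: on the pan floor, middle of its rail-side face; x points across the gap to the plate, y along the rail, z up. The plate's edge is at x = 40 mm, so this gap is 10 mm wide (x = 30 to 40 mm), 20 mm deep below the frame top. The three blocks stand 80 mm apart, in varying order.
- stop_c: Deepest block on the near rail, aluminium, 33 mm deep (x), 66 long (y), 20 high. Origin: on the pan floor, middle of its rail-side face; x points across the gap to the plate, y along the rail, z up. The plate's edge is at x = 40 mm, so this gap is 7 mm wide (x = 33 to 40 mm), 20 mm deep below the frame top. The three blocks stand 80 mm apart, in varying order.
- flask_a: Conical glass flask with white stopper, 76 mm across, 116 mm tall, loose, standing on the shaker's right-hand rubber strip. Origin: centre of its underside.
- flask_b: An identical flask standing on the bench, left of the shaker and beyond the spacer. Origin: centre of its underside.
Things that resemble listed ones, but are neither listed nor needed, are in the scene too. There is more than one size of the part that bears spacer_center; the job needs the smaller.

How it is judged:
By the outcome, as a careful person would: the job done as asked, in the order asked, and still so for the second after the job is handed in, while the arm keeps its last pose, push and grip.
It also fails if it takes over 45 s, if anything falls off the work surface, if the arm or the gripper's body presses on something with over 40 N, if the wrist force passes 120 N, or if a joint passes its speed limit or range.

## Working session

There is one attempt and no reset: what is moved stays moved. The work goes in short steps, each a Python script; the robot and the scene stay as the last script left them, time stands still between calls to the robot, and variables do not carry over. Pictures are saved under pics/ and viewed, at most 10 in all, crops included, and the job is handed in when it is done.

```bash
mkdir -p pics; cat > h.py <<'E'
import numpy as np, cv2
from workcell import r, snapshot, camera_params, ticket
def snap(name, f):
    p=camera_params(name); im,d=snapshot(name); np.savez(f'pics/{f}.npz',im=im,d=d,**{k:np.array(v) for k,v in p.items()})
    cv2.imwrite(f'pics/{f}.png',im[:,:,::-1]); return im,d,p
def load(f):
    z=np.load(f'pics/{f}.npz'); return z['im'],z['d'],z
def cloud(d,p):
    v,u=np.mgrid[:480,:640]; c=np.stack([(u-p['cx'])/p['fx']*d,(v-p['cy'])/p['fy']*d,d],-1)
    return (c-p['t'])@p['R']
E
python3 - <<'E'
from h import *
for n in("top","scene"):
    im,d,p=snap(n,n+"0"); print(n,p)
E
```

```text
top {'fx': 457.46757758773566, 'fy': 457.46757758773566, 'cx': 320.2858615047668, 'cy': 242.85250775286497, 'R': array([[ 0.02483515, -0.99911292, -0.03400852],
       [-0.99698086, -0.02224995, -0.07439161],
       [ 0.07356893,  0.03575337, -0.99664904]]), 't': array([0.01108844, 0.55555158, 0.93226773])}
scene {'fx': 610.8785489422681, 'fy': 610.8785489422681, 'cx': 319.59621568574755, 'cy': 236.51420859674886, 'R': array([[ 0.36246966,  0.93179212, -0.01947288],
       [ 0.56119081, -0.23489084, -0.79365683],
       [-0.74409718,  0.27674852, -0.60805398]]), 't': array([-0.18214403, -0.21997092,  1.4575788 ])}
```

View pics/top0.png

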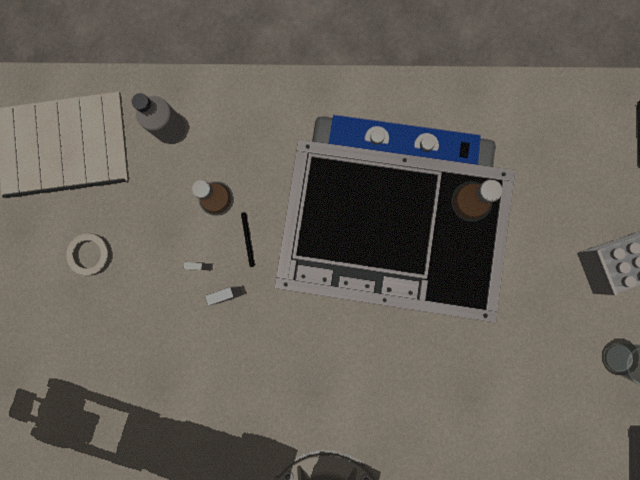

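View pics/scene0.png

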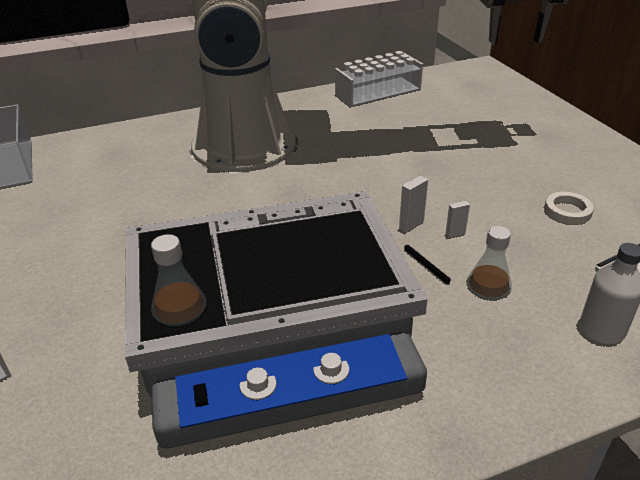

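The top view shows the shaker with three stop blocks at columns 314, 356 and 401 on row ~280. The middle one looks shallowest. White bars stand at (193,266) and (219,296), flask_b at (215,198) and flask_a at (473,200).

```bash
python3 - <<'E'
from h import *
for f in("top0","scene0"):
    im,d,p=load(f); X=cloud(d,p); ok=d>0
    m=ok&(X[...,2]>.112)&(X[...,2]<.135)&(X[...,0]>.3)&(X[...,0]<.8)&(abs(X[...,1])<.35)
    n,l,s,c=cv2.connectedComponentsWithStats(m.astype(np.uint8)); k=1+np.argmax(s[1:,4])
    R=cv2.minAreaRect((X[l==k][:,:2]*1000).astype(np.float32)); print(f,'frame',R, cv2.boxPoints(R).round().tolist())
    m=ok&(X[...,2]>.012)&(X[...,0]>.2)&(X[...,0]<.75)&(X[...,1]>.1)&(X[...,1]<.4)&(X[...,2]<.13)
    n,l,s,c=cv2.connectedComponentsWithStats(m.astype(np.uint8))
    for k in range(1,n):
        if s[k,4]>25:
            P=X[l==k]; zt=np.percentile(P[:,2],95); T=P[P[:,2]>zt-.008]
            print(s[k],'z',zt.round(4),'top',(cv2.minAreaRect((T[:,:2]*1000).astype(np.float32))), T.mean(0).round(4))
E
python3 - <<'E'
import cv2
im=cv2.imread('pics/top0.png')
cv2.imwrite('pics/crop.png',cv2.resize(im[225:315,170:440],None,fx=2.9,fy=2.9,interpolation=cv2.INTER_CUBIC))
E
```

```text
top0 frame ((578.379150390625, -116.91676330566406), (410.5902404785156, 285.7713928222656), 82.64936065673828) [[410.0, -302.0], [694.0, -339.0], [746.0, 68.0], [463.0, 105.0]]
[ 192  179   41   36 1012] z 0.1171 top ((648.1349487304688, 251.46286010742188), (34.09342575073242, 34.77219772338867), 20.909914016723633) [0.6476 0.251  0.1156]
[184 262  26   8 179] z 0.0721 top ((500.8842468261719, 275.239013671875), (35.731544494628906, 13.87808609008789), 89.98958587646484) [0.5012 0.2748 0.07  ]
[205 286  38  19 406] z 0.1022 top ((444.1322021484375, 212.451904296875), (20.125638961791992, 52.40220260620117), 20.65022087097168) [0.4443 0.2116 0.0998]
scene0 frame ((577.048828125, -116.01628112792969), (410.2647705078125, 290.7418212890625), 82.61145782470703) [[407.0, -301.0], [695.0, -338.0], [748.0, 69.0], [459.0, 106.0]]
[ 399  176   29   53 1125] z 0.1009 top ((444.8851318359375, 212.70631408691406), (22.840627670288086, 54.00642776489258), 22.50916862487793) [0.4471 0.2109 0.0991]
[446 201  24  34 602] z 0.0708 top ((501.6372985839844, 275.55419921875), (18.08870506286621, 37.40425109863281), 0.28328901529312134) [0.5033 0.2746 0.0687]
[ 468  226   44   70 1959] z 0.1165 top ((649.2717895507812, 251.85845947265625), (34.43238067626953, 37.179840087890625), 69.1631851196289) [0.6516 0.2499 0.1151]
[423 259  11  10  27] z 0.0142 top ((569.7705688476562, 180.7139129638672), (28.918027877807617, 6.273612022399902), 10.288228034973145) [0.5695 0.1802 0.0129]
```

View pics/crop.png

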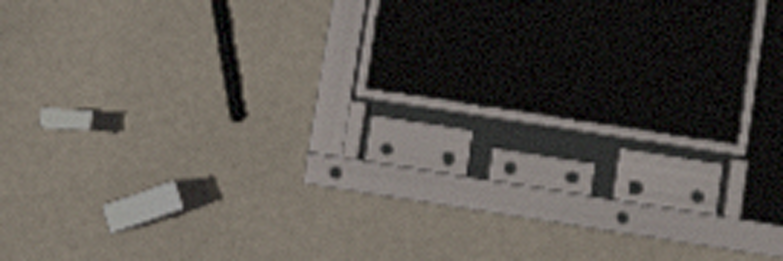

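The crop confirms it: the middle block (about 540,165) leaves the widest gap, so it is stop_a at shaker y=0. The small bar (about 68,119) is 36x14 mm and 71 mm tall, so it is the wanted spacer. I'll grasp it across its thickness.

```bash
cat >> h.py <<'E'
from scipy.spatial.transform import Rotation as Ro
def down(a):  # tool y along world angle a (rad), pointing down; half turn chosen nearest
    y=np.array([np.cos(a),np.sin(a),0]); z=np.array([0,0,-1.]); q=Ro.from_matrix(np.stack([np.cross(y,z),y,z],1)).as_quat()
    return q[[3,0,1,2]]
def best(pos,a):
    q0=np.array(r.get_obs()['qpos']); c=[]
    for o in (a,a+np.pi):
        s=r.solve_ik(pos,down(o))
        if s is not None: c.append((abs(np.array(s)-q0).max(),o))
    return down(min(c)[1])
YAW=np.radians(-7.37); ORG=np.array([.5922,-.0629])
def sh(x,y): return ORG+np.array([[np.cos(YAW),-np.sin(YAW)],[np.sin(YAW),np.cos(YAW)]])@[x,y]
def st():
    o=r.get_obs(); print('t',round(o['time'],2),'pos',np.round(o['eef_pos'],4),'F',np.round(o['wrist_force'],1),'w',round(o['gripper_width']*92,1),'gf',np.round(o['gripper_force'],1)); return o
E
python3 - <<'E'
from h import *
st()
p=np.array([.5014,.2753,.16]); q=best(p,0); r.move_to(p,q); st()
im,d,c=snap('wrist','w1'); X=cloud(d,c)
m=(d>0)&(X[...,2]>.058)&(X[...,2]<.08)&(np.hypot(X[...,0]-.501,X[...,1]-.275)<.04)
print(m.sum()); print(cv2.minAreaRect((X[m][:,:2]*1000).astype(np.float32)))
E
```

```text
t 0.1 pos [0.1713 0.6006 0.214 ] F [ 0.4 -0.6  0.2] w 91.9 gf 0.0
t 1.81 pos [0.5012 0.2762 0.1602] F [ 0.6  0.4 -1. ] w 91.9 gf 0.0
1226
((501.3024597167969, 276.61712646484375), (36.50003433227539, 14.001911163330078), 87.95954895019531)
```

View pics/w1.png

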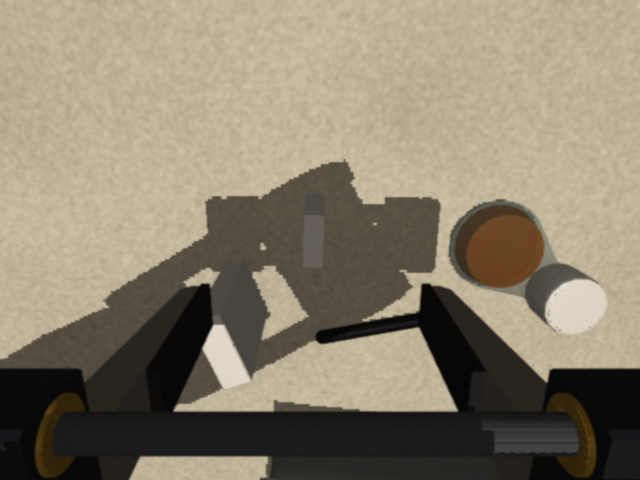

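The wrist view shows the small spacer (top about 313,240) midway between the fingers. The large bar (228,350) and flask_b (500,245) are clear of them. Next: grasp, carry, and look at the gap from above.

```bash
python3 - <<'E'
from h import *
p=np.array([.5013,.2762,.08]); q=best(p,np.radians(-2)); r.move_to(p,q)
r.line_to([p[0],p[1],.038],vel=.1); st(); r.close(); st()
r.line_to([p[0],p[1],.26],vel=.2); st()
g=sh(-.0995,0); q=best([*g,.26],YAW); r.move_to([*g,.26],q); st()
r.line_to([*g,.185],vel=.15); r.wait(.2); st()
snap('wrist','w2'); snap('top','top2')
E
```

```text
t 2.84 pos [0.5018 0.2765 0.0387] F [ 0.6 -0.3 -0.2] w 92.2 gf 0.0
t 4.0 pos [0.5013 0.2762 0.038 ] F [ 1.  -0.3 -0.7] w 14.2 gf 30.0
t 5.26 pos [0.5007 0.2759 0.2589] F [ 0.6  0.4 -1.3] w 14.0 gf 30.0
t 6.5 pos [ 0.4938 -0.0495  0.2599] F [-0.2  0.  -0.7] w 13.6 gf 30.0
t 7.35 pos [ 0.4942 -0.0501  0.186 ] F [ 0.2 -0.5  0.1] w 13.8 gf 30.0
```

View pics/w2.png

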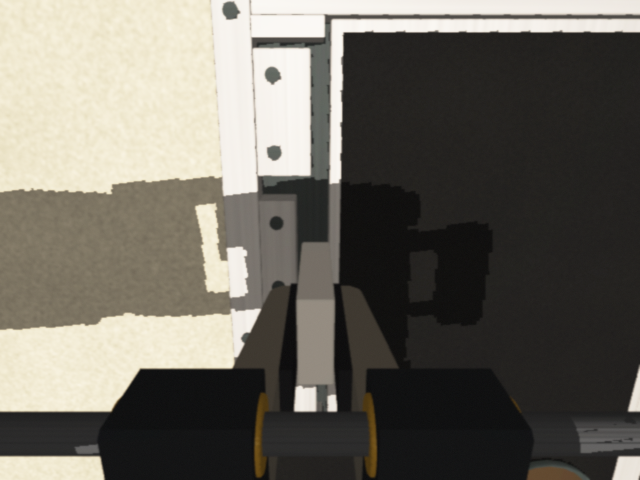

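The wrist view shows the spacer (top about 315,340) over stop_a's gap: the block's edge is at column 297 and the plate's edge at 329, rows 195–285. I'll measure both edges and the spacer in the shaker frame from this image.

```bash
python3 - <<'E'
from h import *
im,d,c=load('w2'); X=cloud(d,c)
R=np.array([[np.cos(YAW),-np.sin(YAW)],[np.sin(YAW),np.cos(YAW)]])
L=(X[...,:2]-ORG)@R*1000; Z=X[...,2]*1000
for v in (60,100,140,160,205,220,235):
    row=[(u,round(L[v,u,0],1),round(L[v,u,1]),round(Z[v,u])) for u in range(250,345) if d[v,u]>0]
    # transitions
    out=[(a,b) for a,b in zip(row,row[1:]) if abs(a[3]-b[3])>4]
    print(v,[ (a[1:],b[1:]) for a,b in out])
for v in (260,290,330,370):
    s=[u for u in range(280,350) if d[v,u]>0 and 130<Z[v,u]<260 and abs(L[v,u,1])<25]
    if s: print(v,s[0],s[-1],L[v,s[0]].round(1),L[v,s[-1]].round(1),Z[v,s[0]].round(),Z[v,s[-1]].round())
# block ends in y along the column through blocks
u=262
col=[(v,round(L[v,u,1]),round(Z[v,u])) for v in range(20,300) if d[v,u]>0]
print([(a,b) for a,b in zip(col,col[1:]) if abs(a[2]-b[2])>4])
E
```

```text
60 [((np.float64(-100.1), 107, 119), (np.float64(-99.7), 109, 99)), ((np.float64(-89.7), 109, 100), (np.float64(-89.8), 107, 121)), ((np.float64(-89.8), 107, 121), (np.float64(-89.6), 106, 128))]
100 [((np.float64(-100.2), 87, 119), (np.float64(-99.8), 88, 101)), ((np.float64(-89.4), 88, 100), (np.float64(-89.8), 87, 126))]
140 [((np.float64(-100.2), 66, 118), (np.float64(-99.7), 66, 110)), ((np.float64(-99.7), 66, 110), (np.float64(-99.2), 65, 101)), ((np.float64(-89.8), 65, 99), (np.float64(-89.8), 66, 117)), ((np.float64(-89.8), 66, 117), (np.float64(-89.6), 67, 127))]
160 [((np.float64(-100.2), 56, 119), (np.float64(-99.7), 55, 113)), ((np.float64(-99.7), 55, 113), (np.float64(-99.2), 54, 101)), ((np.float64(-89.7), 53, 100), (np.float64(-89.7), 56, 118)), ((np.float64(-89.7), 56, 118), (np.float64(-89.5), 57, 126))]
205 [((np.float64(-108.9), 30, 118), (np.float64(-108.7), 28, 110)), ((np.float64(-108.7), 28, 110), (np.float64(-108.5), 26, 99)), ((np.float64(-89.4), 26, 101), (np.float64(-89.7), 32, 125))]
220 [((np.float64(-109.0), 22, 120), (np.float64(-108.7), 20, 113)), ((np.float64(-108.7), 20, 113), (np.float64(-108.6), 16, 100)), ((np.float64(-90.0), 17, 101), (np.float64(-89.6), 19, 110)), ((np.float64(-89.6), 19, 110), (np.float64(-89.7), 24, 127))]
235 [((np.float64(-108.7), 11, 116), (np.float64(-108.6), 8, 103)), ((np.float64(-89.8), 7, 100), (np.float64(-89.6), 10, 113)), ((np.float64(-89.6), 10, 113), (np.float64(-89.1), 15, 128))]
260 301 330 [-103.9   18.1] [-90.8  17.9] 176.0 176.0
290 280 349 [-112.4    9.9] [-83.2   9.8] 191.0 190.0
330 280 349 [-109.7   11.1] [-85.9  10.5] 226.0 225.0
370 280 349 [-107.9   10.9] [-87.8  10.7] 249.0 249.0
[((41, 118, 104), (42, 118, 99)), ((47, 115, 100), (48, 113, 119)), ((175, 47, 118), (176, 44, 100)), ((195, 33, 102), (196, 33, 107))]
```

```bash
python3 - <<'E'
from h import *
im,d,c=load('w2'); X=cloud(d,c)
R=np.array([[np.cos(YAW),-np.sin(YAW)],[np.sin(YAW),np.cos(YAW)]])
L=(X[...,:2]-ORG)@R*1000; Z=X[...,2]*1000
print('cam local',((-c['R'].T@c['t'])[:2]-ORG)@R*1000)
for v in range(243,284,6):
    s=[u for u in range(285,350) if d[v,u]>0 and 140<Z[v,u]<260 and abs(L[v,u,1]-18)<5]
    if s: print(v,s[0],s[-1],L[v,s[0]].round(1),L[v,s[-1]].round(1),Z[v,s[0]].round())
q=r.get_obs(); print((np.array(q['eef_pos'][:2])-ORG)@R*1000)
im,d,c=load('top2'); X=cloud(d,c); L=(X[...,:2]-ORG)@R*1000;Z=X[...,2]*1000
E
```

```text
cam local [-98.00244489  84.57466218]
243 303 327 [-103.6   17.9] [-91.5  18.6] 151.0
249 302 329 [-103.8   18. ] [-90.8  18.2] 161.0
255 301 330 [-104.1   18. ] [-90.5  17.5] 169.0
261 300 330 [-104.4   17.2] [-90.9  18.3] 175.0
267 300 331 [-104.    18.2] [-90.6  17.6] 185.0
273 299 332 [-104.3   17.8] [-90.5  17.5] 191.0
279 299 332 [-104.    18.3] [-90.8  18.2] 199.0
[-9.90392216e+01  7.04184651e-03]
```

Relative to the gap, the spacer sits about 1.9 mm too far toward the plate. I'll shift it 1.5 mm and insert with force monitoring.

```bash
python3 - <<'E'
from h import *
g=sh(-.1010,0); r.line_to([*g,.180],vel=.1)
f0=np.array(r.get_obs()['wrist_force'])
for z in np.arange(.172,.1349,-.004).tolist()+[.138,.137,.136] if False else [.172,.166,.160,.156,.152,.148,.144,.141,.139,.138,.137]:
    r.line_to([*g,z],vel=.05); o=r.get_obs(); f=np.array(o['wrist_force'])-f0
    print(z,np.round(o['eef_pos'][2],4),f.round(1))
    if abs(f).max()>6: break
snap('wrist','w3')
E
```

```text
0.172 0.1715 [-0.1  0.3  1. ]
0.166 0.1656 [-0.2 -0.2  0.1]
0.16 0.1596 [0.5 0.8 0.6]
0.156 0.1558 [-0.8  1.5 -0.3]
0.152 0.1517 [-1.   0.3  0.9]
0.148 0.1477 [-0.8 -0.   0.3]
0.144 0.1437 [-1.5 -0.3 -0.8]
0.141 0.1408 [-0.2 -0.3  0.3]
0.139 0.1389 [-0.1  0.6 -1.6]
0.138 0.138 [-0.2  0.1  0.5]
0.137 0.1379 [-4.1  1.2 12.6]
```

View pics/w3.png

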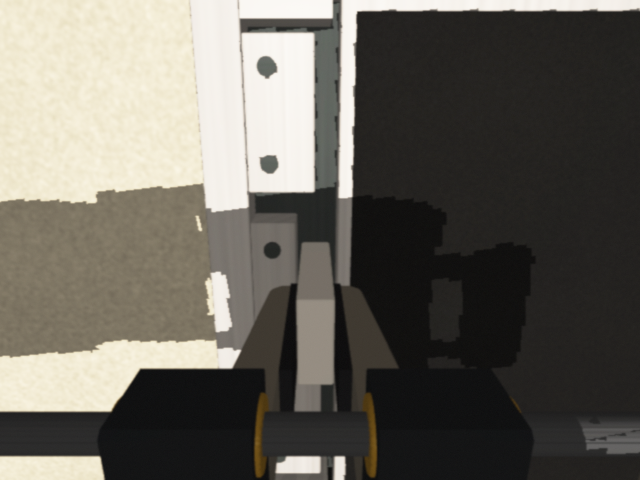

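Contact came at z=0.138, exactly the pan floor. In the picture the spacer (foot about 316,245) is down between the block and the plate edge. Now release, rise, and check.

```bash
python3 - <<'E'
from h import *
g=sh(-.1010,0); r.line_to([*g,.138],vel=.05); st(); r.release(); st()
r.line_to([*g,.25],vel=.15); st()
im,d,c=snap('wrist','w4'); X=cloud(d,c)
R=np.array([[np.cos(YAW),-np.sin(YAW)],[np.sin(YAW),np.cos(YAW)]]); L=(X[...,:2]-ORG)@R*1000;Z=X[...,2]*1000
m=(d>0)&(Z>160)&(Z<180)&(abs(L[...,0]+99)<25)&(abs(L[...,1])<35)
print(m.sum(),cv2.minAreaRect(L[m].astype(np.float32)),np.percentile(Z[m],[5,50,95]))
q=best([*sh(.03,.03),.2],YAW); r.move_to([*sh(.03,.03),.22],q); r.close(); st()
snap('scene','s4')
E
```

```text
t 10.84 pos [ 0.4921 -0.05    0.138 ] F [-0.6  1.3 -0.2] w 13.5 gf 30.0
t 12.05 pos [ 0.492 -0.05   0.138] F [ 0.1 -0.2 -0.3] w 92.1 gf 0.0
t 12.95 pos [ 0.4915 -0.0499  0.2492] F [-0.4 -0.1 -0.5] w 91.7 gf 0.0
1274 ((-99.31136322021484, 0.6187152862548828), (36.2357177734375, 13.599902153015137), 89.91740417480469) [166.82234663 169.18835402 170.33874824]
t 14.96 pos [ 0.6258 -0.037   0.22  ] F [ 0.5  0.2 -0.1] w 0.4 gf 0.0
```

View pics/s4.png

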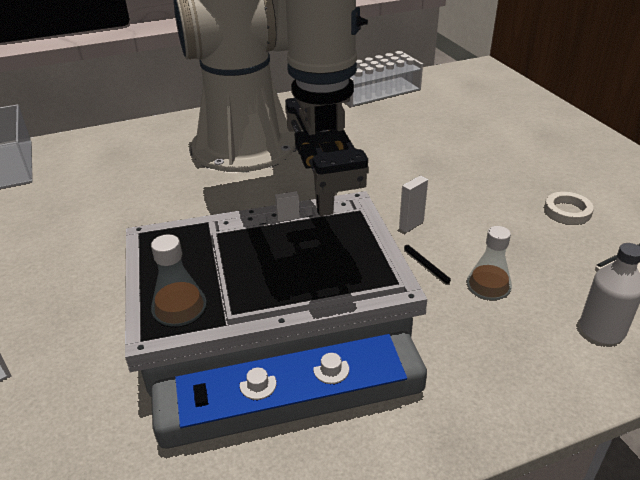

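The spacer stands upright in the middle gap at (288,205), with its top at 170 mm. Both flasks are standing and the shut gripper is above the plate. Now press.

```bash
python3 - <<'E'
from h import *
g=sh(.03,.03); r.line_to([*g,.132],vel=.1); r.wait(.2)
fz=lambda: np.mean([ (r.wait(.03),r.get_obs()['wrist_force'][2])[1] for _ in range(5)])
f0=fz()
for z in np.arange(.130,.1125,-.001):
    r.line_to([*g,z],vel=.03); f=fz()-f0; print(round(z,4),np.round(r.get_obs()['eef_pos'][2],4),round(f,1))
    if f>18: break
r.wait(.5); print(fz()-f0); st()
im,d,c=snap('top','top5'); X=cloud(d,c)
R=np.array([[np.cos(YAW),-np.sin(YAW)],[np.sin(YAW),np.cos(YAW)]])
for n in('top0','top5'):
    im,d,c=load(n); X=cloud(d,c); L=(X[...,:2]-ORG)@R*1000;Z=X[...,2]*1000
    a=(d>0)&(L[...,0]>20)&(L[...,0]<105)&(L[...,1]>-115)&(L[...,1]<-60); b=(d>0)&(L[...,0]>116)&(L[...,0]<130)&(L[...,1]>-100)&(L[...,1]<140)
    print(n,'plate-frame',np.median(Z[a])-np.median(Z[b]))
E
```

```text
0.13 0.13 0.2
0.129 0.129 0.1
0.128 0.1283 3.2
0.127 0.1271 4.9
0.126 0.1261 5.1
0.125 0.1252 5.7
0.124 0.1242 6.6
0.123 0.1233 6.7
0.122 0.1224 7.6
0.121 0.1215 8.7
0.12 0.1206 9.4
0.119 0.1203 15.8
0.118 0.1203 24.0
24.320236562418017
t 22.49 pos [ 0.626  -0.037   0.1203] F [-7.1  0.2 23.8] w 0.8 gf 11.9
top0 plate-frame 8.407387770520714
top5 plate-frame nan
  return _methods._mean(a, axis=axis, dtype=dtype,
  ret = ret.dtype.type(ret / rcount)
```

The plate met its hard stop at 0.1203 and is held there with about 24 N. One last look before handing in.

```bash
python3 - <<'E'
from h import *
snap('scene','s6'); st()
E
```

```text
t 22.59 pos [ 0.6261 -0.037   0.1203] F [-7.2 -0.  23.5] w 0.6 gf 11.9
```

View pics/s6.png

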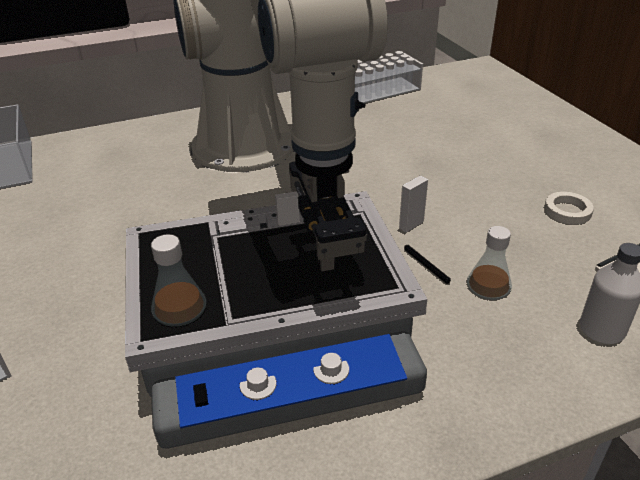

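The spacer is still upright at (288,208), both flasks stand at (178,280) and (490,265), and the plate is flush.

```bash
python3 -c "
from h import *
print(ticket.hand_in())"
```

```text
the job is handed in; nothing more can be done
None
```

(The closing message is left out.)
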